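# Press the magnifier and scissors home in their foam insert

### The job

Put the magnifying glass and the orange-handled scissors that lie beside the dark foam insert away in it: lay each into its own cut-out, the only way round that it fits, and press it down past the springy ribs until it lies fully home, flat on the pocket floor. Leave the ink bottle, the coffee cup and the white inkwell where they stand.

Things in the scene. Friction and masses are not known exactly. Their poses are not given: they have to be found in the camera images.
- foam: dark grey foam insert with blue pocket floors, 220 (x) x 172 (y) x 26 mm, fixed to the desk; origin at the centre of its underside, z up. Two pockets 9 mm deep (floor 17 mm above the desk) run along x: magnifier's on y = -35 mm, scissors' on y = +35, about 2 mm play all round. Each has a finger notch of pocket depth, x = -21 to +13, reaching 32 mm either side of the pocket's line
- magnifier: hand lens, brass rim, black handle, 180 x 79 x 13 mm, 0.11 kg, lying on the desk; origin at the underside, mid length; x toward the lens, z up. Lens ring about x = +50.5 mm, radius 40, 2 to 9 mm high. Round handle x = -90 to +11, 13 mm thick at the butt, 10 at x = -34, 8 near the lens; take it across at x = -4 (it can slip a few mm). Home: origin at foam (0, -35, +17) mm, x along foam +x
- scissors: closed scissors, orange handles, steel blades, 160 x 70 x 13 mm, 0.09 kg, lying on the desk; origin at the underside; x toward the tip, z up. Loops x = -75 to -21 mm (10 high, 70 wide over both), rounded shank 18 wide, 13 high, x = -24 to +40, blades 14 wide to x = +85. Take across the shank at x = +6. Home: origin at foam (-10, +35, +17) mm, x along foam +x
- magnifier_lens (a point): point on the magnifier below the lens centre, level with its underside (magnifier x = +50.5 mm)
- magnifier_handle (a point): point on the magnifier near the butt of the handle, level with its underside (magnifier x = -80 mm)
- scissors_loops (a point): point midway between the finger loops, level with the scissors' underside (scissors x = -48 mm)
- scissors_blade (a point): point near the blade tip, level with the scissors' underside (scissors x = +75 mm)
- lens_pocket (a point): point on the pocket floor where point magnifier_lens belongs: centre of the round recess, radius 42 mm, at foam x = +50.5 mm
- handle_pocket (a point): point on the floor of the 16 mm wide handle slot where point magnifier_handle belongs (foam x = -80 mm; the slot ends at -92.5). At foam x = -34 two springy ribs narrow the slot to 7 mm: the handle merely laid in rests on them, 4 to 6 mm too high, and a straight push of about 10 N on top of it there (up to 15 N) takes it to the floor
- loops_pocket (a point): point on the pocket floor where point scissors_loops belongs: middle of the loop recess, 74 mm wide, foam x = -88 to -29 mm
- blade_pocket (a point): point on the floor of the 22 mm wide slot where point scissors_blade belongs (foam x = +65 mm; the slot ends at +77.5). At foam x = +23 (scissors x = +33) two springy ribs narrow the slot to 15 mm: the shank merely laid in rests on them, 4 to 6 mm too high, and a straight push of about 10 N on top of it there (up to 15 N) takes it to the floor
- ink_bottle: dark blue square ink bottle, 52 x 52 x 62 mm, a bystander; origin at the centre of its underside
- coffee_cup: white coffee cup with a handle, 63 x 88 x 51 mm, a bystander; origin at the centre of its underside
- inkwell: white porcelain inkwell, 60 x 60 x 64 mm, a bystander; origin at the centre of its underside

How it is judged:
By the outcome, as a careful person would: the job done as asked, in the order asked, and still so for the second after the job is handed in, with the robot touching nothing.
It also fails if it takes over 72 s, if anything falls off the work surface, if the arm or the gripper's body presses on something with over 40 N, if the wrist force passes 120 N, or if a joint passes its speed limit or range.

### The arm

A 6-joint arm with a two-finger parallel gripper is mounted at the origin on a cart in front of the work surface, level with it; the furniture and walls round the work are solid. World frame = base frame: x ahead of the robot, y to its left, z up, the work surface at z = 0. Lengths are in m, angles in degrees, forces in N, time in s.
With the tool pointing down it reaches from about 0.4 to 0.825 m from the base axis. Payload 7 kg.
Tool frame: the origin (TCP) lies on the centre line of the jaws, within the pads' length; the fingertips stand 19 mm ahead of it and the grasp point (between the pads) is the TCP; z points along the fingers, y is the line along which they close (so a half turn about z gives the same grasp; the last joint's range is limited). The gripper opens to 88 mm and grips with 3 to 60 N. Pads are 19 mm wide; open, the fingers measure 130 mm over their backs; the gripper's body (78 mm by 193 mm) begins 47 mm behind the grasp point.
Start: joints at [-52.42, 20.546, 0.682, 0, -70.136, -16.507], TCP at [0.243, -0.63, 0.246] pointing down, gripper open.
Joint ranges: [-176.03, 176.03], [-82.01, 121.73], [-58.28, 71.71], [-173.87, 95.51], [-174.79, -0.11], [-173.66, 173.66]. Speed limits (degrees/s): [136.94, 136.94, 172.46, 180, 180, 180].

### API

Orientations are given as [roll, pitch, yaw] about the fixed x, y, z axes, in that order (R = Rz(yaw) Ry(pitch) Rx(roll)).
In Python, from plant import * gives the robot as it stands. The module is installed in compiled form; this text tells all that it offers.
- The arm moves only by the tool play_rows, never from a script. Its argument "deltas" is a list of rows, each a list of 6 numbers: the shift along the world's x, y, z scaled (see below), then the turn, a rotation vector about the world's x, y, z scaled (see below). A call has 1 to 10 rows; each row shifts and turns the commanded pose from where the row before left it; what a row does not reach is not made up. The controller multiplies each number of a shift by 800 mm and each number of a turn by 180 degrees. A row lasts 1/10 s, in which the tool goes at most 50 mm and 8.59 degrees, less where a joint would pass 70% of its speed; a pose out of reach is approached as far as the arm can. A call with a number of a shift or a turn outside -1 to 1 is refused whole. A call with a gripper value outside its range is refused whole. "gripper" is the gripper command: -1 is shut, 1 is fully open, values between are in proportion, set as the call begins (left out, the last holds). The fingers move at their own pace and stop on an object; the grip force is fixed at half the most. Time passes only in rows, so rows that do not move let the fingers close. It gives the time, the measured TCP pose, the force, the opening and the grip force at its end, in the units of the state.
- get_obs(): the state, without advancing time (a new reading comes with each control period).
- snapshot(name): name is "scene" or "top" or "wrist"; returns (picture, depth): 420x560x3 uint8, blue, green, red; 420x560 float32, m along the optical axis (not along the pixel's ray), 0 where there is no reading.
- camera_model(name): a dict with "fx", "fy", "cx", "cy" (pixels), "world_to_cam" (4x4, takes a point from world to camera coordinates). Camera axes: x right, y down, z forward; pixel columns grow to the right and rows downward; lengths in m; the calibration is good to about 2 mm. A picture is of the moment at which its call begins: read the wrist's pose just before it. camera_model takes no time and is no camera call; for the wrist camera it gives the pose at the moment of the call.
- close_job(): hands the job in; it is judged then, once.
The state is a dict: "clock": time; "joint_pos": joint angles; "qvel": joint speeds; "tau": joint torques, N m; "tool_pos": TCP position; "orientation": TCP orientation; "force": force on the tool from outside, world axes, zero at the start; "moment": the same for the moment, N m; "opening": finger opening in m; "gripper_force": force on a finger pad.
Only numpy, scipy, OpenCV 4.12 (cv2) and the standard library are available. Lean on these libraries where they do the work, as an engineer would, in place of code of your own. Each camera call takes 0.05 s, during which the arm holds its last target. There are 200 camera calls.

## Working session

There is one attempt and no reset: what is moved stays moved. The work goes in short steps, Python scripts to look and compute and a tool call to move; the robot and the scene stay as the last step left them, time stands still between calls to the robot, and variables do not carry over. Pictures are saved under pics/ and viewed, at most 10 in all, crops included, and the job is handed in when it is done.

Besides the shell and the picture viewer there is one more tool, called after "Emit:" as name([rows], argument=value, ...), one row to a line, values as JSON. play_rows: Moves the arm, as the interface text tells. Its arguments: {"type":"object","properties":{"deltas":{"type":"array","items":{"type":"array","items":{"type":"number","minimum":-1,"maximum":1}}},"gripper":{"type":"number"}},"required":["deltas"]}

```bash
mkdir -p pics; cat > h.py <<'E'
from plant import *
import numpy as np, cv2
def ray(c,u,v,z):
    T=np.linalg.inv(c["world_to_cam"]); d=T[:3,:3]@np.array([(u-c["cx"])/c["fx"],(v-c["cy"])/c["fy"],1.]); o=T[:3,3]
    return o+d*(z-o[2])/d[2]
def cloud(c,d):
    v,u=np.mgrid[:d.shape[0],:d.shape[1]]
    P=np.stack([(u-c["cx"])/c["fx"]*d,(v-c["cy"])/c["fy"]*d,d,np.ones_like(d)],-1)@np.linalg.inv(c["world_to_cam"]).T
    return P[...,:3]
E
python3 - <<'E'
from h import *
for n in("scene","top"):
    c=camera_model(n);p,d=snapshot(n);cv2.imwrite(f"pics/{n}0.png",p);np.save(n+"d.npy",d)
    print(n,np.linalg.inv(c["world_to_cam"]).round(3),c["fx"],(d>0).mean())
o=get_obs();print(o)
E
```

```text
scene [[-0.887 -0.355  0.294  0.279]
 [-0.461  0.676 -0.575  0.744]
 [ 0.006 -0.645 -0.764  0.669]
 [ 0.     0.     0.     1.   ]] 414.36020726708153 0.9959481292517007
top [[-0.018 -0.998  0.064  0.479]
 [-0.999  0.016 -0.031  0.268]
 [ 0.03  -0.065 -0.997  0.907]
 [ 0.     0.     0.     1.   ]] 446.5803114329556 0.9958375850340137
{'clock': 0.1, 'joint_pos': array([-5.24200449e+01,  2.05866133e+01,  6.38753591e-01, -1.83304783e-02,
       -7.01365153e+01, -1.65077884e+01]), 'qvel': array([-0.0300872 ,  0.00330925,  0.11092316, -0.11740579, -0.01430293,
       -0.01823836]), 'tau': array([ 4.19589669e-04, -5.84165275e+01,  2.93752688e+01,  7.01544285e+00,
        1.01574662e-02, -5.31738715e-05]), 'tool_pos': array([ 0.24252924, -0.62947581,  0.24472055]), 'orientation': array([ 1.79914206e+02, -7.45457116e-03, -1.58934069e+02]), 'force': array([ 0.01508049,  0.33618895, -0.09637302]), 'moment': array([-0.0181124 ,  0.00967757,  0.06419208]), 'gripper_force': 0.0, 'opening': 0.08738820351295801}
```

View pics/top0.png

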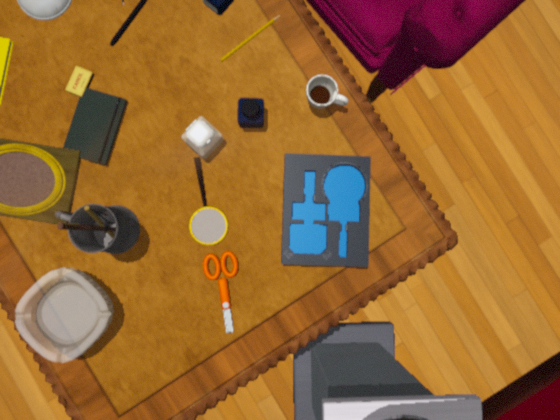

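View pics/scene0.png

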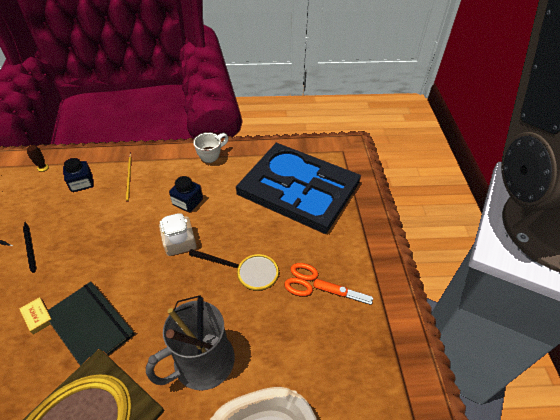

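The top view shows the foam at u 284–370, v 153–268 (lens recess up at about (344,185), slots running down the image). The magnifier lens is at (208,226) with its butt at (199,158), and the scissors loops are at (221,266) with the tip at (229,332). Both tools point opposite to their pockets. The inkwell (202,137) stands near the handle butt.

```bash
cat > m0.py <<'E'
from h import *
c=camera_model("top");p=cv2.imread("pics/top0.png");hsv=cv2.cvtColor(p,cv2.COLOR_BGR2HSV)
P=cloud(c,np.load("topd.npy"))
def mask(lo,hi,box):
    m=cv2.inRange(hsv,lo,hi);k=np.zeros_like(m);x0,y0,x1,y1=box;k[y0:y1,x0:x1]=m[y0:y1,x0:x1];return k
w=lambda uv,z:ray(c,uv[0],uv[1],z)
# foam: blue
b=mask((95,120,80),(115,255,255),(280,150,375,272))
cs,_=cv2.findContours(b,cv2.RETR_EXTERNAL,cv2.CHAIN_APPROX_NONE)
cs=sorted([k for k in cs if cv2.contourArea(k)>100],key=cv2.contourArea)
for k in cs: print("blue",cv2.contourArea(k),cv2.boundingRect(k),cv2.minAreaRect(k))
zt=P[...,2];f=((abs(zt-.026)<.012)|(b>0)).astype(np.uint8);f[:,:280]=0;f[:150]=0;f[272:]=0;f[:,375:]=0
dk=mask((0,0,0),(180,140,110),(280,150,375,272))|b
k=max(cv2.findContours(cv2.morphologyEx(dk,cv2.MORPH_CLOSE,np.ones((5,5))),cv2.RETR_EXTERNAL,cv2.CHAIN_APPROX_NONE)[0],key=cv2.contourArea)
r=cv2.minAreaRect(k);q=cv2.boxPoints(r);print("foam",r);W=np.array([w(x,.026) for x in q]);print(W.round(4),W.mean(0).round(4),[np.linalg.norm(W[i]-W[i-1]).round(4) for i in range(4)],[np.degrees(np.arctan2(*(W[i]-W[i-1])[1::-1])).round(2) for i in range(4)])
# scissors orange
o=mask((3,180,150),(14,255,255),(195,245,250,312))
v,u=np.nonzero(o);print("orange",u.min(),u.max(),v.min(),v.max(),len(u))
Q=np.array([w(x,.006) for x in zip(u,v)])[:,:2]
s=mask((0,0,130),(180,70,255),(215,295,240,336));v,u=np.nonzero(s);S=np.array([w(x,.005) for x in zip(u,v)])[:,:2];print("steel",S.mean(0),len(S))
r=cv2.minAreaRect(np.vstack([Q,S]).astype(np.float32)*1000);print("scissor rect",r)
# rim
y=mask((20,100,120),(35,255,255),(180,200,236,250));k=np.argwhere(y)[:,::-1]
e=cv2.fitEllipse(cv2.convexHull(k.astype(np.int32)));print("rim",e,w(e[0],.0055))
h=mask((0,0,0),(180,255,60),(190,156,212,206));v,u=np.nonzero(h);H=np.array([w(x,.006) for x in zip(u,v)])[:,:2]
print("handle n",len(u),"mean",H.mean(0),"ext",H[H[:,0].argmax()],H[H[:,0].argmin()])
for n,t in dict(ink=(251,112),cup=(322,92),well=(202,137)).items():print(n,P[t[1],t[0]])
E
python3 m0.py
```

```text
blue 1968.0 (289, 171, 38, 84) ((307.5, 212.5), (83.0, 37.0), 90.0)
blue 2107.5 (323, 165, 43, 93) ((347.7948913574219, 210.0462188720703), (92.01045989990234, 41.825660705566406), 81.38435363769531)
foam ((326.17633056640625, 210.38539123535156), (86.94833374023438, 110.89960479736328), 1.9749339818954468)
[[0.4267 0.2406 0.026 ]
 [0.6462 0.229  0.026 ]
 [0.638  0.0548 0.026 ]
 [0.4174 0.0693 0.026 ]] [0.5321 0.1484 0.026 ] [np.float64(0.1716), np.float64(0.2198), np.float64(0.1744), np.float64(0.221)] [np.float64(86.92), np.float64(-3.02), np.float64(-92.69), np.float64(176.24)]
orange 203 237 251 308 606
steel [0.31962408 0.34747759] 219
scissor rect ((374.21734619140625, 362.12451171875), (67.72479248046875, 160.0452423095703), 89.33645629882812)
rim ((208.0457763671875, 225.34823608398438), (40.12714385986328, 40.51482391357422), 67.42835235595703) [0.50608118 0.38480079 0.0055    ]
handle n 108 mean [0.58741079 0.39722225] ext [0.62034898 0.40211395] [0.54914774 0.39052457]
ink [0.72021727 0.29373722 0.06322876]
cup [0.77409355 0.1498497  0.01527636]
well [0.67248241 0.38741477 0.06419974]
```

Emit:
play_rows([
  [0.02,0.048,0.004,0,0,-0.0033],
  [0.02,0.048,0.004,0,0,-0.0033],
  [0.02,0.048,0.004,0,0,-0.0033],
  [0.02,0.048,0.004,0,0,-0.0033],
  [0.02,0.048,0.004,0,0,-0.0033],
  [0.02,0.048,0.004,0,0,-0.0033],
  [0.02,0.048,0.004,0,0,-0.0033],
  [0.02,0.048,0.004,0,0,-0.0033],
  [0.02,0.048,0.004,0,0,-0.0033],
  [0.02,0.048,0.004,0,0,-0.0033],
], gripper=1)

```text
clock: 1.1
tool_pos: [0.4028, -0.2442, 0.2776]
orientation: [180.0, 0.0, -164.9]
force: [0.6, -0.1, -0.9]
opening: 0.0878
gripper_force: 0.0
```

Emit:
play_rows([
  [0.015,0.05,0.004,0,0,-0.0033],
  [0.015,0.05,0.004,0,0,-0.0033],
  [0.015,0.05,0.004,0,0,-0.0033],
  [0.015,0.05,0.004,0,0,-0.0033],
  [0.015,0.05,0.004,0,0,-0.0033],
  [0.015,0.05,0.004,0,0,-0.0033],
  [0.015,0.05,0.004,0,0,-0.0033],
  [0.015,0.05,0.004,0,0,-0.0033],
  [0.015,0.05,0.004,0,0,-0.0033],
  [0,0,0,0,0,0],
])

```text
clock: 2.1
tool_pos: [0.5117, 0.118, 0.3058]
orientation: [180.0, -0.0, -170.1]
force: [-1.2, -0.5, -0.8]
opening: 0.0877
gripper_force: 0.0
```

```bash
python3 - <<'E'
from h import *
o=get_obs();print(o["clock"],o["tool_pos"],o["orientation"],o["joint_pos"].round(1))
c=camera_model("wrist");p,d=snapshot("wrist");np.savez("w1",p=p,d=d,c=c["world_to_cam"]);cv2.imwrite("pics/w1.png",p)
print(np.linalg.inv(c["world_to_cam"]).round(3),c["fx"],c["cx"])
E
```

```text
2.1 [0.51173942 0.11795577 0.30577843] [ 1.79999812e+02 -2.27458300e-02 -1.70053287e+02] [  34.4    4.3  -12.5   -0.   -73.2 -114.4]
[[-0.173  0.948  0.268  0.439]
 [ 0.985  0.166  0.047  0.105]
 [ 0.     0.272 -0.962  0.445]
 [ 0.     0.     0.     1.   ]] 291.8601284332105 276.81928891937946
```

View pics/w1.png

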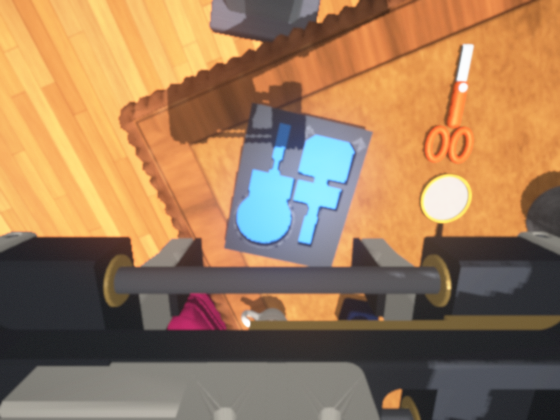

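The wrist view shows the foam with corners near (253,103), (371,131), (226,248) and (333,268). The lens recess is at (265,215), the magnifier lens at (446,198), and the scissors run from (450,143) to the tip at (467,46). I'll refine the foam from its edges and the tools from this view.

```bash
cat > m1.py <<'E'
from h import *
c=camera_model("wrist");L=np.load("w1.npz");c["world_to_cam"]=L["c"];p=L["p"];P=cloud(c,L["d"]);hsv=cv2.cvtColor(p,cv2.COLOR_BGR2HSV)
z=P[...,2];print("desk z",np.median(z[60:200,380:420]), "foam top",np.median(z[225:240,300:325]))
# foam outer boundary from saturation: dark grey/blue vs brown
blue=cv2.inRange(hsv,(95,120,80),(115,255,255));m=cv2.inRange(hsv,(85,20,20),(130,255,255))|blue
k=np.zeros_like(m);k[95:238,215:380]=m[95:238,215:380]
n,l,s,_=cv2.connectedComponentsWithStats(cv2.morphologyEx(k,cv2.MORPH_CLOSE,np.ones((3,3))));i=1+s[1:,4].argmax();M=(l==i).astype(np.uint8);print("foam comp",s[i])
cv2.imwrite("pics/mask.png",M*255)
ct=cv2.findContours(M,cv2.RETR_EXTERNAL,cv2.CHAIN_APPROX_NONE)[0][0][:,0]
W=np.array([ray(c,u,v,.026) for u,v in ct])[:,:2]
yaw=np.radians(-3.1);R=np.array([[np.cos(yaw),-np.sin(yaw)],[np.sin(yaw),np.cos(yaw)]]);F=(W-[.532,.148])@R
for nm,sel,ax in(("-x",abs(F[:,0]+.11)<.008,0),("-y",abs(F[:,1]+.086)<.008,1),("+y",abs(F[:,1]-.086)<.008,1)):
    g=F[sel];g=g[abs(g[:,1-ax])<(.07 if ax==0 else .095)];g=g[ct[sel][abs(F[sel][:,1-ax])<(.07 if ax==0 else .095)][:,1]<234]
    a,b=np.polyfit(g[:,1-ax],g[:,ax],1);r=abs(a*g[:,1-ax]+b-g[:,ax])<.003;a,b=np.polyfit(g[r,1-ax],g[r,ax],1);print(nm,"slope deg",np.degrees(np.arctan(a)).round(2),"off",b.round(4),"mid",g[:,1-ax].mean().round(3),len(g))
def sub(lo,hi,box,zz):
    x0,y0,x1,y1=box;v,u=np.nonzero(cv2.inRange(hsv[y0:y1,x0:x1],lo,hi));return np.array([ray(c,a+x0,b+y0,zz) for a,b in zip(u,v)])[:,:2],np.c_[u+x0,v+y0]
Y,k=sub((20,90,110),(36,255,255),(410,165,480,228),.0055)
e=cv2.minEnclosingCircle((Y*1000).astype(np.float32));print("rim",e)
O,_=sub((3,180,130),(14,255,255),(420,75,480,170),.006);S,_=sub((0,0,140),(180,70,255),(452,40,478,94),.005)
A=np.vstack([O,S]);lo=O[O[:,0]>O[:,0].max()-.05];print("loops y-range ctr",lo.mean(0),"steel",S.mean(0),"tip end",A[:,0].min(),"loop end",A[:,0].max())
E
python3 m1.py
```

```text
desk z -0.0006903044354303334 foam top 0.018282461101692515
foam comp [  228   109   141   129 13755]
-x slope deg -1.44 off -0.1071 mid 0.001 94
-y slope deg -0.96 off -0.0832 mid -0.006 116
+y slope deg 0.23 off 0.0817 mid -0.027 92
rim ((504.52197265625, 383.3071594238281), 40.088348388671875)
loops y-range ctr [0.42530665 0.35731485] steel [0.31880387 0.34658136] tip end 0.2916454814995152 loop end 0.4535769702668459
```

Emit:
play_rows([
  [0.015,0.05,-0.01,0,0,-0.001],
  [0.015,0.05,-0.01,0,0,-0.001],
  [0.01,0.05,-0.01,0,0,-0.001],
  [0.01,0.05,-0.01,0,0,-0.001],
  [0.01,0.05,-0.01,0,0,-0.001],
  [0,0.05,-0.01,0,0,-0.001],
  [0,0.044,-0.01,0,0,-0.001],
  [0,0,-0.01,0,0,0],
  [0,0,0,0,0,0],
])

```text
clock: 3.05
tool_pos: [0.5579, 0.3887, 0.2401]
orientation: [-179.9, -0.2, -171.4]
force: [0.1, -0.8, -0.2]
opening: 0.0877
gripper_force: 0.0
```

```bash
python3 - <<'E'
from h import *
o=get_obs();print(o["clock"],o["tool_pos"],o["orientation"],o["joint_pos"].round(1))
c=camera_model("wrist");p,d=snapshot("wrist");np.savez("w2",p=p,d=d,c=c["world_to_cam"]);cv2.imwrite("pics/w2.png",p)
E
```

```text
3.05 [0.55790391 0.38872404 0.24013168] [-1.79874249e+02 -1.79746996e-01 -1.71447055e+02] [  51.2   21.3    1.1   -0.   -70.  -132.7]
```

View pics/w2.png

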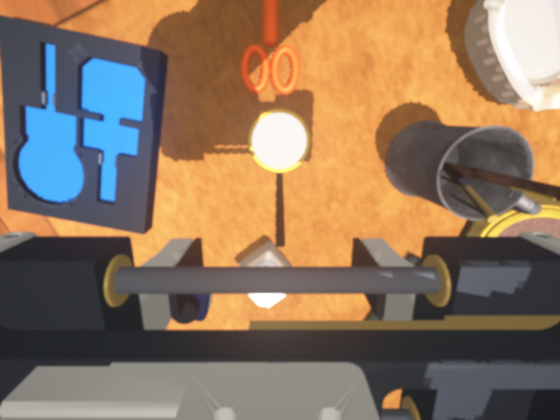

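The magnifier lies straight ahead of the gripper: lens at (279,141), handle from (279,172) to the butt at (281,246). The gripper axis is nearly aligned with it.

```bash
python3 - <<'E'
from h import *
c=camera_model("wrist");L=np.load("w2.npz");c["world_to_cam"]=L["c"];p=L["p"];hsv=cv2.cvtColor(p,cv2.COLOR_BGR2HSV)
def sub(lo,hi,box,zz):
    x0,y0,x1,y1=box;v,u=np.nonzero(cv2.inRange(hsv[y0:y1,x0:x1],lo,hi));return np.array([ray(c,a+x0,b+y0,zz) for a,b in zip(u,v)])[:,:2]
Y=sub((20,0,130),(36,255,255),(246,104,313,176),.0055);print("rim?",len(Y))
g=cv2.GaussianBlur(p,(0,0),1)
y=cv2.inRange(hsv,(20,0,190),(40,255,255));y[:100]=0;y[180:]=0;y[:,:240]=0;y[:,320:]=0
ct=max(cv2.findContours(cv2.morphologyEx(y,cv2.MORPH_OPEN,np.ones((3,3))),cv2.RETR_EXTERNAL,cv2.CHAIN_APPROX_NONE)[0],key=cv2.contourArea)
e=cv2.fitEllipse(ct);print(e,ray(c,*e[0],.0055),ray(c,e[0][0]-e[1][0]/2,e[0][1],.0055)-ray(c,e[0][0]+e[1][0]/2,e[0][1],.0055))
H=sub((0,0,0),(180,255,55),(265,182,296,236),.006);print(len(H),H.mean(0),H.min(0),H.max(0))
f=cv2.fitLine((H*1000).astype(np.float32),cv2.DIST_HUBER,0,.01,.01).ravel();print("handle yaw",np.degrees(np.arctan2(f[1],f[0])),f)
E
```

```text
rim? 426
((276.40728759765625, 157.27194213867188), (26.86839485168457, 44.37226104736328), 98.89256286621094) [0.52527621 0.38298341 0.0055    ] [ 0.00508581 -0.0337558   0.        ]Traceback (most recent call last):
  File "<stdin>", line 10, in <module>
  File "<stdin>", line 4, in sub
IndexError: too many indices for array: array is 1-dimensional, but 2 were indexed
```

```bash
python3 - <<'E'
from h import *
c=camera_model("wrist");L=np.load("w2.npz");c["world_to_cam"]=L["c"];p=L["p"];b,g,r=[p[...,i].astype(int) for i in range(3)]
gr=cv2.GaussianBlur(cv2.cvtColor(p,cv2.COLOR_BGR2GRAY),(0,0),.7)
print(gr[210,268:292],p[141,245:255].tolist())
U=[]
for v in range(178,240):
    w=gr[v,266:294].astype(float);t=np.clip(np.percentile(w,60)*.75-w,0,None)
    if t.sum()>0:U.append((266+(t*np.arange(28)).sum()/t.sum(),v))
W=np.array([ray(c,*u,.005) for u in U])[:,:2];print(len(U))
f=cv2.fitLine((W*1000).astype(np.float32),cv2.DIST_HUBER,0,.01,.01).ravel();print("yaw",np.degrees(np.arctan2(f[1],f[0])),f[2:])
m=((g>r*.82)&(g>110)).astype(np.uint8);m[:100]=0;m[180:]=0;m[:,:240]=0;m[:,320:]=0
ct=max(cv2.findContours(m,cv2.RETR_EXTERNAL,cv2.CHAIN_APPROX_NONE)[0],key=cv2.contourArea)
q=np.array([ray(c,*x[0],.0055) for x in cv2.convexHull(ct)])[:,:2]*1000;print(cv2.fitEllipse(q.astype(np.float32)))
E
```

```text
[183 185 187 189 191 190 180 155 119  92  80  78  78  80  90 116 147 167
 175 177 178 179 179 179] [[66, 102, 147], [64, 101, 146], [66, 111, 152], [72, 132, 170], [79, 150, 188], [103, 167, 204], [160, 200, 226], [219, 233, 245], [239, 246, 251], [243, 248, 252]]
62
yaw 9.19064 [586.3529 396.0599]
((506.5818176269531, 382.5262756347656), (72.47626495361328, 77.69293975830078), 108.3648452758789)
```

Emit:
play_rows([
  [0.0018,0.0038,-0.05,0,0,0.0033],
  [0,0,-0.05,0,0,0],
  [0,0,-0.05,0,0,0],
  [0,0,-0.05,0,0,0],
  [0,0,-0.04,0,0,0],
  [0,0,-0.0225,0,0,0],
  [0,0,-0.01,0,0,0],
  [0,0,0,0,0,0],
])

```text
clock: 3.9
tool_pos: [0.5603, 0.3912, 0.0243]
orientation: [-180.0, -0.0, -170.9]
force: [0.0, -0.3, 0.7]
opening: 0.0877
gripper_force: 0.0
```

Emit:
play_rows([
  [0,0,0,0,0,0],
  [0,0,0,0,0,0],
  [0,0,0,0,0,0],
  [0,0,0,0,0,0],
  [0,0,0,0,0,0],
  [0,0,0,0,0,0],
  [0,0,0,0,0,0],
  [0,0,0,0,0,0],
], gripper=-1)

```text
clock: 4.7
tool_pos: [0.5601, 0.3924, 0.0243]
orientation: [-180.0, -0.0, -170.9]
force: [0.3, -0.8, 0.1]
opening: 0.0292
gripper_force: 0.0
```

Emit:
play_rows([
  [0,0,-0.0035,0,0,0],
  [0,0,0,0,0,0],
  [0,0,0,0,0,0],
  [0,0,0,0,0,0],
  [0,0,0,0,0,0],
  [0,0,0,0,0,0],
])

```text
clock: 5.3
tool_pos: [0.5601, 0.3924, 0.0215]
orientation: [-180.0, -0.0, -170.9]
force: [-0.3, -0.0, -1.0]
opening: 0.0074
gripper_force: 30.0
```

Emit:
play_rows([
  [0,0,0.02,0,0,0],
  [0,0,0.04,0,0,0],
  [0,0,0.05,0,0,0],
  [0,0,0.05,0,0,0],
  [0,0,0.05,0,0,0],
  [0,0,0,0,0,0],
])

```text
clock: 5.9
tool_pos: [0.5628, 0.3945, 0.1984]
orientation: [179.6, 0.6, -170.8]
force: [-0.5, -0.1, -1.5]
opening: 0.0072
gripper_force: 30.0
```

Emit:
play_rows([
  [-0.0023,-0.0176,0,0,0,0.0466],
  [-0.0023,-0.0176,0,0,0,0.0466],
  [-0.0023,-0.0176,0,0,0,0.0466],
  [-0.0023,-0.0176,0,0,0,0.0466],
  [-0.0023,-0.0176,0,0,0,0.0466],
  [-0.0023,-0.0176,0,0,0,0.0466],
  [-0.0023,-0.0176,0,0,0,0.0466],
  [-0.0023,-0.0176,0,0,0,0.0466],
  [-0.0023,-0.0176,0,0,0,0.0466],
  [-0.0023,-0.0176,0,0,0,0.0466],
])

```text
clock: 6.9
tool_pos: [0.5415, 0.251, 0.1904]
orientation: [-180.0, 0.0, -86.7]
force: [-0.1, -0.0, -0.9]
opening: 0.0071
gripper_force: 30.0
```

Emit:
play_rows([
  [-0.0023,-0.0176,0,0,0,0.0466],
  [-0.0023,-0.0176,0,0,0,0.0466],
  [-0.0023,-0.0176,0,0,0,0.0466],
  [-0.0023,-0.0176,0,0,0,0.0466],
  [-0.0023,-0.0176,0,0,0,0.0466],
  [-0.0023,-0.0176,0,0,0,0.0466],
  [-0.0023,-0.0176,0,0,0,0.0466],
  [-0.0023,-0.0176,0,0,0,0.0466],
  [-0.0023,-0.0176,0,0,0,0.0466],
  [-0.0023,-0.0176,0,0,0,0.0466],
])

```text
clock: 7.9
tool_pos: [0.5231, 0.1102, 0.1904]
orientation: [-180.0, -0.0, -2.8]
force: [0.2, -0.5, -1.9]
opening: 0.0071
gripper_force: 30.0
```

Emit:
play_rows([
  [0,0,-0.03,0,0,0],
  [0,0,-0.03,0,0,0],
  [0,0,-0.03,0,0,0],
  [0,0,0,0,0,0],
  [0,0,0,0,0,0],
])

```text
clock: 8.4
tool_pos: [0.5235, 0.1108, 0.1184]
orientation: [180.0, -0.0, -3.1]
force: [0.6, -0.2, -1.3]
opening: 0.0073
gripper_force: 30.0
```

```bash
python3 - <<'E'
from h import *
o=get_obs();print(o["clock"],o["tool_pos"],o["orientation"],o["joint_pos"].round(1))
for n in("wrist","top"):
    c=camera_model(n);p,d=snapshot(n);np.savez(n+"3",p=p,d=d,c=c["world_to_cam"])
    if n=="wrist": W=p
    else: T=cv2.resize(p[120:300,260:400],None,fx=2.33,fy=2.33)
cv2.imwrite("pics/w3.png",np.hstack([cv2.resize(W,(480,420))[:,:],T[:420,:320]]))
E
```

```text
8.4 [0.52352547 0.11076558 0.11838129] [ 1.79976786e+02 -7.09884263e-03 -3.09852921e+00] [ 33.   14.4 -26.6   0.  -49.   53.9]Traceback (most recent call last):
  File "<stdin>", line 7, in <module>
    return _nx.concatenate(arrs, 1, dtype=dtype, casting=casting)
           ~~~~~~~~~~~~~~~^^^^^^^^^^^^^^^^^^^^^^^^^^^^^^^^^^^^^^^
ValueError: all the input array dimensions except for the concatenation axis must match exactly, but along dimension 0, the array at index 0 has size 420 and the array at index 1 has size 419
```

```bash
python3 - <<'E'
from h import *
W=np.load("wrist3.npz")["p"]
cv2.imwrite("pics/w3.png",W)
E
```

```text
(no output)
```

View pics/w3.png

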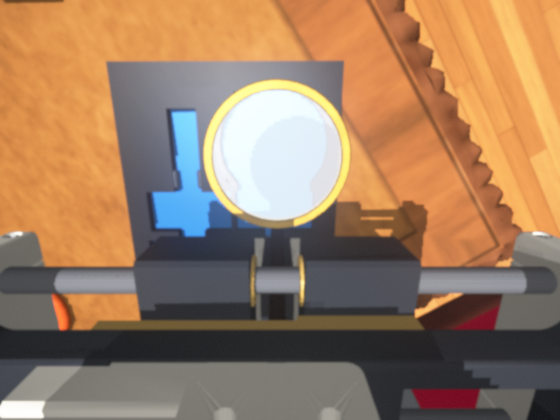

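The held lens is at (277,153), radius about 73 px. The foam's far edge is at row 62 from (110,62) to (343,62), and the blade slot is at u 171–199. I'll compute the lens's offset relative to the foam here.

```bash
python3 - <<'E'
from h import *
L=np.load("wrist3.npz");c=camera_model("wrist");c["world_to_cam"]=L["c"];p=L["p"];hsv=cv2.cvtColor(p,cv2.COLOR_BGR2HSV)
y=cv2.inRange(hsv,(20,110,100),(36,255,255));y[235:]=0;y[:75]=0;y[:,:195]=0;y[:,360:]=0
zz=.1184-.0215
q=np.array([ray(c,*x[0],zz+.006) for x in cv2.convexHull(cv2.findNonZero(y))])[:,:2]*1000
print("lens",cv2.fitEllipse(q.astype(np.float32)))
g=cv2.GaussianBlur(p,(0,0),1)[...,2].astype(float)  # red: desk bright, foam dark
def edge(line,z): # subpixel max gradient position
    d=np.abs(np.gradient(line));i=d.argmax();return i
top=np.array([ray(c,u,50+edge(g[50:75,u],0),.026) for u in range(125,200)])[:,:2]
lef=np.array([ray(c,100+edge(g[v,100:145],0),v,.026) for v in range(70,225)])[:,:2]
rig=np.array([ray(c,330+edge(g[v,330:356],0),v,.026) for v in list(range(66,95))+list(range(200,232))])[:,:2]
for n,E in(("top",top),("left",lef),("right",rig)):
    f=cv2.fitLine((E*1000).astype(np.float32),cv2.DIST_HUBER,0,.01,.01).ravel();print(n,np.degrees(np.arctan(f[1]/f[0])).round(2),f[2:],E[[0,-1]].round(4).tolist())
b=cv2.inRange(hsv,(95,120,80),(115,255,255));rows=[(np.nonzero(b[v,160:206])[0]+160) for v in range(118,175)]
S=np.array([ray(c,r.mean(),v,.017) for r,v in zip(rows,range(118,175)) if len(r)])[:,:2];f=cv2.fitLine((S*1000).astype(np.float32),cv2.DIST_HUBER,0,.01,.01).ravel();print("blade slot",np.degrees(np.arctan(f[1]/f[0])),f[2:],[(r.min(),r.max()) for r in rows[::15]])
E
```

```text
lens ((578.574951171875, 107.80853271484375), (76.37999725341797, 76.94898223876953), 146.44134521484375)
top 86.9 [644.0958  188.10106] [[0.6455, 0.214], [0.6426, 0.1606]]
left -2.86 [583.85675 231.0351 ] [[0.6403, 0.2282], [0.5219, 0.234]]
right -3.01 [563.34094  60.42242] [[0.6337, 0.0567], [0.5064, 0.0634]]
blade slot -2.335813 [581.6155  181.76083] [(np.int64(171), np.int64(194)), (np.int64(173), np.int64(196)), (np.int64(174), np.int64(197)), (np.int64(175), np.int64(199))]
```

Emit:
play_rows([
  [0.0023,0.0031,-0.01,0,0,0.0005],
  [0,0,-0.02,0,0,0],
  [0,0,-0.02,0,0,0],
  [0,0,-0.02,0,0,0],
  [0,0,-0.0155,0,0,0],
  [0,0,0,0,0,0],
  [0,0,0,0,0,0],
])

```text
clock: 9.2
tool_pos: [0.5254, 0.1134, 0.0494]
orientation: [180.0, -0.0, -3.0]
force: [0.3, -0.6, -1.5]
opening: 0.0075
gripper_force: 30.0
```

```bash
cat > lens.py <<'E'
from h import *
import sys
o=get_obs();c=camera_model("wrist");p,d=snapshot("wrist");hsv=cv2.cvtColor(p,cv2.COLOR_BGR2HSV);cv2.imwrite("pics/"+sys.argv[1],p)
C=cloud(c,d)
y=cv2.inRange(hsv,(20,110,100),(36,255,255));y[235:]=0;y[:75]=0;y[:,:195]=0;y[:,360:]=0
z=o["tool_pos"][2]-.0215+.006
q=np.array([ray(c,*x[0],z) for x in cv2.convexHull(cv2.findNonZero(y))])[:,:2]*1000
e=cv2.fitEllipse(q.astype(np.float32));l=np.array(e[0]);t=o["tool_pos"][:2]*1000
ex=np.array([.9986,-.0523]);ey=np.array([.0523,.9986])
for n,a in(("lens",l),("tcp",t)):print(n,"foam x",(a@ex-523.35).round(1),"y",(a@ey-175.5).round(1))
print(o["tool_pos"],o["force"],e[1],"rim z depth",np.median(C[...,2][y>0]).round(4), "rows top/bot",np.median(C[:150,:,2][y[:150]>0]),np.median(C[150:,:,2][y[150:]>0]))
E
python3 lens.py w4.png
```

```text
lens foam x 50.5 y -34.6
tcp foam x -4.6 y -34.8
[0.52542101 0.11339368 0.0493749 ] [ 0.2983874  -0.61803169 -1.49034987] (76.5610122680664, 77.18537902832031) rim z depth 0.0344 rows top/bot 0.033915227868653294 0.03487577171839812
```

Emit:
play_rows([
  [0,0,-0.003,0,0,0],
  [0,0,-0.003,0,0,0],
  [0,0,0,0,0,0],
])

```text
clock: 9.55
tool_pos: [0.5251, 0.1132, 0.0443]
orientation: [-180.0, 0.0, -3.0]
force: [0.2, 1.0, -0.7]
opening: 0.007
gripper_force: 30.0
```

Emit:
play_rows([
  [0,0,-0.003,0,0,0],
  [0,0,-0.002,0,0,0],
  [0,0,0,0,0,0],
  [0,0,0,0,0,0],
])

```text
clock: 9.95
tool_pos: [0.5254, 0.1133, 0.0404]
orientation: [-180.0, -0.0, -3.0]
force: [1.6, -0.9, -0.6]
opening: 0.0071
gripper_force: 30.0
```

Emit:
play_rows([
  [0,0,-0.0015,0,0,0],
  [0,0,-0.001,0,0,0],
  [0,0,0,0,0,0],
  [0,0,0,0,0,0],
])

```text
clock: 10.35
tool_pos: [0.5253, 0.1133, 0.0384]
orientation: [-180.0, -0.0, -3.0]
force: [0.5, -1.0, 2.1]
opening: 0.0071
gripper_force: 30.0
```

```bash
python3 lens.py w5.png
```

```text
lens foam x 50.6 y -34.5
tcp foam x -4.7 y -34.9
[0.52529166 0.1133333  0.03836507] [ 0.50349533 -0.96239534  2.05580189] (76.16424560546875, 76.99787139892578) rim z depth 0.024 rows top/bot 0.023745974970629677 0.02428646454919757
```

Emit:
play_rows([
  [0,0,0,0,0,0],
  [0,0,0,0,0,0],
  [0,0,0,0,0,0],
  [0,0,0,0,0,0],
], gripper=-0.64)

```text
clock: 10.8
tool_pos: [0.525, 0.1132, 0.0382]
orientation: [180.0, 0.0, -3.0]
force: [0.2, 0.6, 0.4]
opening: 0.0162
gripper_force: 0.0
```

Emit:
play_rows([
  [0,0,0.01,0,0,0],
  [0,0,0.03,0,0,0],
  [0,0,0.03,0,0,0],
  [0,0,0,0,0,0],
])

```text
clock: 11.2
tool_pos: [0.5272, 0.1143, 0.0981]
orientation: [-179.8, -0.3, -3.0]
force: [0.3, 0.6, -0.4]
opening: 0.0155
gripper_force: 0.0
```

```bash
python3 lens.py w6.png; python3 - <<'E'
from h import *
c=camera_model("top");p,d=snapshot("top");P=cloud(c,d)
E
```

```text
lens foam x 55.5 y -34.5
tcp foam x -2.9 y -33.8
[0.52715752 0.11427106 0.09808246] [ 0.31438681  0.56762027 -0.41171617] (54.69601058959961, 55.30942153930664) rim z depth 0.0241 rows top/bot 0.02385085585163106 0.024398676885143078
```

Emit:
play_rows([
  [-0.018,0.001,0,0,0,0],
  [-0.0184,0.0009,0,0,0,0],
  [0,0,-0.02,0,0,0],
  [0,0,-0.02,0,0,0],
  [0,0,-0.007,0,0,0],
  [0,0,0,0,0,0],
  [0,0,0,0,0,0],
], gripper=-1)

```text
clock: 12.0
tool_pos: [0.4962, 0.1148, 0.0568]
orientation: [180.0, 0.0, -3.0]
force: [-0.2, -0.2, 0.6]
opening: 0.0004
gripper_force: 0.0
```

Emit:
play_rows([
  [0,0,-0.003,0,0,0],
  [0,0,-0.002,0,0,0],
  [0,0,0,0,0,0],
])

```text
clock: 12.3
tool_pos: [0.4961, 0.1148, 0.0528]
orientation: [-180.0, -0.0, -3.0]
force: [-0.3, -0.4, 0.2]
opening: 0.0007
gripper_force: 0.0
```

Emit:
play_rows([
  [0,0,-0.001,0,0,0],
  [0,0,-0.001,0,0,0],
  [0,0,0,0,0,0],
])

```text
clock: 12.6
tool_pos: [0.496, 0.1148, 0.0511]
orientation: [180.0, 0.0, -3.0]
force: [0.7, 0.8, 0.1]
opening: 0.0004
gripper_force: 0.0
```

Emit:
play_rows([
  [0,0,-0.001,0,0,0],
  [0,0,-0.001,0,0,0],
  [0,0,0,0,0,0],
])

```text
clock: 12.9
tool_pos: [0.496, 0.1147, 0.0494]
orientation: [180.0, 0.0, -3.0]
force: [0.1, 0.0, 0.3]
opening: 0.0002
gripper_force: 0.0
```

Emit:
play_rows([
  [0,0,-0.001,0,0,0],
  [0,0,0,0,0,0],
])

```text
clock: 13.1
tool_pos: [0.496, 0.1148, 0.0487]
orientation: [180.0, 0.0, -3.0]
force: [0.2, 0.0, -0.3]
opening: 0.0004
gripper_force: 0.0
```

Emit:
play_rows([
  [0,0,-0.001,0,0,0],
  [0,0,0,0,0,0],
])

```text
clock: 13.3
tool_pos: [0.496, 0.1148, 0.0479]
orientation: [180.0, 0.0, -3.0]
force: [0.0, -0.3, -0.2]
opening: 0.0004
gripper_force: 0.0
```

Emit:
play_rows([
  [0,0,-0.001,0,0,0],
  [0,0,0,0,0,0],
])

```text
clock: 13.5
tool_pos: [0.4961, 0.1148, 0.0472]
orientation: [180.0, -0.0, -3.0]
force: [-0.5, 1.5, 0.8]
opening: 0.0006
gripper_force: 0.4
```

Emit:
play_rows([
  [0,0,-0.001,0,0,0],
  [0,0,0,0,0,0],
])

```text
clock: 13.7
tool_pos: [0.4962, 0.1148, 0.0468]
orientation: [180.0, -0.0, -3.0]
force: [-1.8, -0.1, 6.2]
opening: 0.0004
gripper_force: 2.9
```

```bash
python3 - <<'E'
from h import *
p,d=snapshot("scene");cv2.imwrite("pics/s7.png",cv2.resize(p[120:260,210:410],(800,560)))
E
```

```text
(no output)
```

View pics/s7.png

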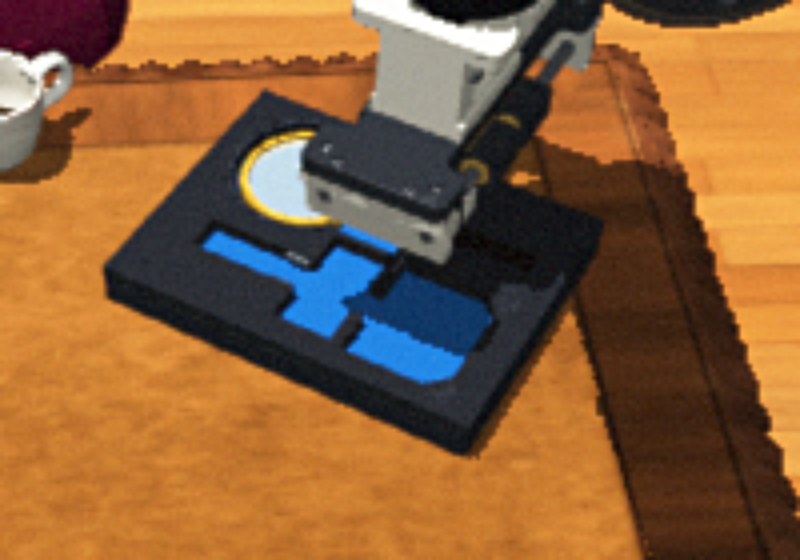

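The scene view shows the lens (290,175) sunk in its recess and the fingertips on the handle. Contact began at tip height of about 28 mm, so it's almost down. I'll press on to the full force.

Emit:
play_rows([
  [0,0,-0.001,0,0,0],
  [0,0,0,0,0,0],
])

```text
clock: 13.95
tool_pos: [0.4962, 0.1148, 0.0465]
orientation: [-180.0, -0.0, -3.0]
force: [-4.9, -0.3, 13.0]
opening: 0.0006
gripper_force: 6.1
```

Emit:
play_rows([
  [0,0,-0.001,0,0,0],
  [0,0,0,0,0,0],
])

```text
clock: 14.15
tool_pos: [0.4962, 0.1148, 0.0463]
orientation: [-180.0, -0.0, -3.0]
force: [-6.8, -1.7, 20.3]
opening: 0.0008
gripper_force: 9.7
```

Emit:
play_rows([
  [0,0,0.02,0,0,0],
  [0,0,0.04,0,0,0],
  [-0.0078,0.0148,0.03,0,0,-0.0475],
  [-0.0078,0.0148,0.03,0,0,-0.0475],
  [-0.0078,0.0148,0.03,0,0,-0.0475],
  [-0.0078,0.0148,0.03,0,0,-0.0475],
  [-0.0078,0.0148,0.03,0,0,-0.0475],
  [-0.0078,0.0148,0.03,0,0,-0.0475],
  [-0.0078,0.0148,0,0,0,-0.0475],
  [-0.0078,0.0148,0,0,0,-0.0475],
], gripper=1)

```text
clock: 15.15
tool_pos: [0.446, 0.2102, 0.2376]
orientation: [-179.9, 0.1, -71.8]
force: [-1.1, -0.2, -0.8]
opening: 0.0749
gripper_force: 0.0
```

Emit:
play_rows([
  [-0.0078,0.0148,0,0,0,-0.0475],
  [-0.0078,0.0148,0,0,0,-0.0475],
  [-0.0078,0.0148,0,0,0,-0.0475],
  [-0.0078,0.0148,0,0,0,-0.0475],
  [-0.0078,0.0148,0,0,0,-0.0475],
  [-0.0078,0.0148,0,0,0,-0.0475],
  [-0.0078,0.0148,0,0,0,-0.0475],
  [-0.0078,0.0148,0,0,0,-0.0475],
  [-0.0078,0.0148,0,0,0,-0.0475],
  [-0.0078,0.0148,0,0,0,-0.0475],
])

```text
clock: 16.15
tool_pos: [0.3833, 0.3283, 0.2366]
orientation: [180.0, -0.0, -157.3]
force: [-0.2, -0.4, 0.7]
opening: 0.0878
gripper_force: 0.0
```

Emit:
play_rows([
  [-0.0078,0.0148,0,0,0,-0.0475],
  [-0.0078,0.0148,0,0,0,-0.0475],
  [0,0,0,0,0,0],
  [0,0,0,0,0,0],
])

```text
clock: 16.55
tool_pos: [0.3711, 0.3515, 0.2365]
orientation: [-180.0, -0.0, -173.8]
force: [0.7, 0.8, -0.2]
opening: 0.0876
gripper_force: 0.0
```

```bash
python3 - <<'E'
from h import *
o=get_obs();print(o["clock"],o["tool_pos"],o["orientation"],o["joint_pos"].round(1))
c=camera_model("wrist");p,d=snapshot("wrist");np.savez("w8",p=p,d=d,c=c["world_to_cam"])
t,dt=snapshot("top");np.savez("t8",p=t,d=dt)
P=cloud(camera_model("top"),dt)
ex=np.array([.9986,-.0523]);ey=np.array([.0523,.9986]);X=P[...,:2]@ex-.52335;Y=P[...,:2]@ey-.1755
Q=cloud(c,d);X2=Q[...,:2]@ex-.52335;Y2=Q[...,:2]@ey-.1755
for x in(-.08,-.06,-.05,-.04,-.02,-.01,.05):
    print(x,[(np.median(A[...,2][s]).round(4),s.sum()) if s.any() else None for A,s in((P,(abs(X-x)<.006)&(abs(Y+.035)<.0035)),(Q,(abs(X2-x)<.006)&(abs(Y2+.035)<.0035)))])
s=(abs(X)<.1)&(abs(Y)<.005);print("foam top ref",np.median(P[...,2][s]))
a=cv2.resize(t[140:280,270:380],(440,560));cv2.imwrite("pics/w8.png",np.hstack([a,cv2.resize(p[:235,100:460],(360,235*1)) if 0 else cv2.copyMakeBorder(p[:240,100:460],0,320,0,0,cv2.BORDER_CONSTANT)]))
E
```

```text
16.55 [0.37105306 0.35145336 0.23650902] [-1.79975594e+02 -1.99555901e-02 -1.73776663e+02] [  65.5    5.4  -20.4   -0.   -64.2 -149.3]
-0.08 [(np.float64(0.0309), np.int64(23)), (np.float64(0.0285), np.int64(59))]
-0.06 [(np.float64(0.0299), np.int64(25)), None]
-0.05 [(np.float64(0.029), np.int64(22)), None]
-0.04 [(np.float64(0.0285), np.int64(18)), None]
-0.02 [(np.float64(0.0271), np.int64(18)), None]
-0.01 [(np.float64(0.0257), np.int64(18)), None]
0.05 [(np.float64(0.0246), np.int64(21)), None]
foam top ref 0.0253986818871087
```

View pics/w8.png

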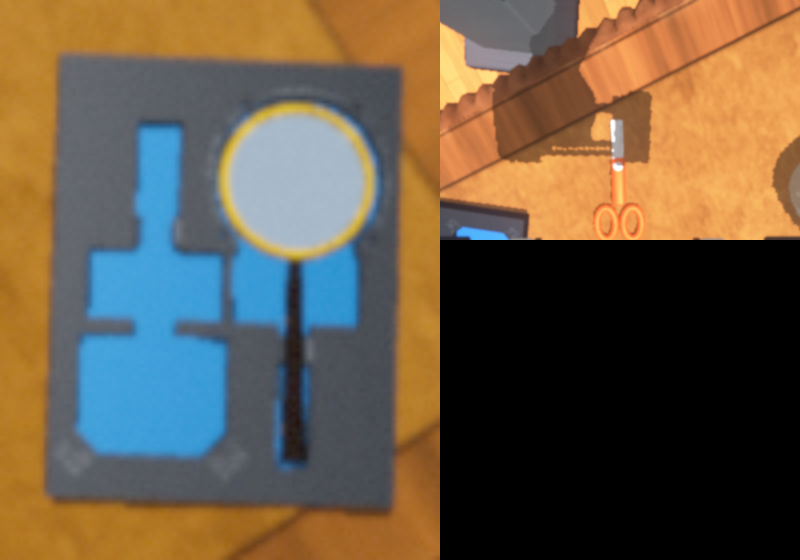

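The magnifier lies in its pocket: lens at (297,180) and handle along the slot at u≈293 (left crop), with handle heights matching the home profile. The scissors are in the right crop, tip at (617,122), loops at (618,221). Next I'll measure their axis.

```bash
python3 - <<'E'
from h import *
L=np.load("w8.npz");c=camera_model("wrist");c["world_to_cam"]=L["c"];p=L["p"];hsv=cv2.cvtColor(p,cv2.COLOR_BGR2HSV)
P=cloud(c,L["d"])
o=cv2.inRange(hsv,(0,150,110),(13,255,255));o[:150]=0;o[243:]=0;o[:,:240]=0;o[:,320:]=0
s=cv2.inRange(hsv,(0,0,120),(180,75,255));s[:112]=0;s[175:]=0;s[:,:262]=0;s[:,300:]=0
print("px",[cv2.boundingRect(m) for m in(o,s)])
def pts(m,z):
    v,u=np.nonzero(m);return np.array([ray(c,a,b,z) for a,b in zip(u,v)])[:,:2]*1000
O=pts(o,.009);S=pts(s,.006)
rows=[]
for v in range(118,200):
    m=(o|s)[v,262:300];k=np.nonzero(m)[0]
    if len(k)>3: rows.append((262+(k.min()+k.max())/2,v,k.max()-k.min()+1))
A=np.array([ray(c,a,b,.008) for a,b,_ in rows])[:,:2]*1000
f=cv2.fitLine(A.astype(np.float32),cv2.DIST_HUBER,0,.01,.01).ravel();print("line yaw",np.degrees(np.arctan2(f[1],f[0])),f[2:]);print([r for r in rows[::8]])
v,u=np.nonzero(o);k=v>205;print("loops u",u[k].min(),u[k].max(),"v max",v.max(), "v first wide",[int(b) for b in range(185,215) if np.ptp(u[v==b])>30][:2])
w=lambda a,b,z:(ray(c,a,b,z)[:2]*1000).round(1)
print("loop L",w(u[k].min(),222,.006),"R",w(u[k].max()+1,222,.006),"tip",w(277,cv2.boundingRect(s)[1],.004),"shank start",w(277,[b for b in range(118,200) if o[b,262:300].any()][0],.01))
E
```

```text
px [(240, 150, 70, 93), (270, 119, 14, 52)]
line yaw 6.956058 [353.21008 349.84622]
[(np.float64(273.5), 119, np.int64(4)), (np.float64(276.0), 127, np.int64(13)), (np.float64(276.5), 135, np.int64(12)), (np.float64(277.5), 143, np.int64(12)), (np.float64(280.5), 151, np.int64(38)), (np.float64(284.0), 159, np.int64(31)), (np.float64(275.0), 167, np.int64(21)), (np.float64(277.0), 175, np.int64(17)), (np.float64(277.0), 183, np.int64(17)), (np.float64(277.0), 191, np.int64(17)), (np.float64(278.0), 199, np.int64(17))]
loops u 252 305 v max 242 v first wide [203, 204]
loop L [427.3 324.3] R [419.4 396.1] tip [292.5 343.2] shank start [329.  347.2]
```

Emit:
play_rows([
  [0,0.0017,-0.05,0,0,0.0055],
  [0,0,-0.05,0,0,0],
  [0,0,-0.05,0,0,0],
  [0,0,-0.05,0,0,0],
  [0,0,-0.04,0,0,0],
  [0,0,-0.02,0,0,0],
  [0,0,-0.01,0,0,0],
  [0,0,0,0,0,0],
], gripper=-0.1)

```text
clock: 17.45
tool_pos: [0.3715, 0.3525, 0.0205]
orientation: [-179.9, -0.0, -173.0]
force: [0.6, 0.5, -0.3]
opening: 0.04
gripper_force: 0.0
```

Emit:
play_rows([
  [0,0,0,0,0,0],
  [0,0,0,0,0,0],
  [0,0,0,0,0,0],
  [0,0,0,0,0,0],
  [0,0,0,0,0,0],
  [0,0,0,0,0,0],
], gripper=-1)

```text
clock: 18.05
tool_pos: [0.3714, 0.3532, 0.0212]
orientation: [180.0, 0.0, -173.0]
force: [-0.8, -1.6, 5.7]
opening: 0.0171
gripper_force: 30.0
```

Emit:
play_rows([
  [0,0,0.02,0,0,0],
  [0,0,0.05,0,0,0],
  [0,0,0.05,0,0,0],
  [0.0099,-0.0106,0.05,0,0,0.0472],
  [0.0099,-0.0106,0,0,0,0.0472],
  [0.0099,-0.0106,0,0,0,0.0472],
  [0.0099,-0.0106,0,0,0,0.0472],
  [0.0099,-0.0106,0,0,0,0.0472],
  [0.0099,-0.0106,0,0,0,0.0472],
  [0.0099,-0.0106,0,0,0,0.0472],
])

```text
clock: 19.05
tool_pos: [0.4266, 0.293, 0.1564]
orientation: [180.0, -0.0, -113.2]
force: [-0.8, 1.4, -0.1]
opening: 0.0172
gripper_force: 30.0
```

Emit:
play_rows([
  [0.0099,-0.0106,0,0,0,0.0472],
  [0.0099,-0.0106,0,0,0,0.0472],
  [0.0099,-0.0106,0,0,0,0.0472],
  [0.0099,-0.0106,0,0,0,0.0472],
  [0.0099,-0.0106,0,0,0,0.0472],
  [0.0099,-0.0106,0,0,0,0.0472],
  [0.0099,-0.0106,0,0,0,0.0472],
  [0.0099,-0.0106,0,0,0,0.0472],
  [0.0099,-0.0106,0,0,0,0.0472],
  [0.0099,-0.0106,0,0,0,0.0472],
])

```text
clock: 20.05
tool_pos: [0.5058, 0.2083, 0.1563]
orientation: [180.0, 0.0, -28.3]
force: [-0.3, -0.3, -0.3]
opening: 0.0173
gripper_force: 30.0
```

Emit:
play_rows([
  [0.0099,-0.0106,0,0,0,0.0472],
  [0.0099,-0.0106,0,0,0,0.0472],
  [0.0099,-0.0106,-0.02,0,0,0.0472],
  [0,0,-0.02,0,0,0],
  [0,0,-0.02,0,0,0],
  [0,0,0,0,0,0],
  [0,0,0,0,0,0],
])

```text
clock: 20.75
tool_pos: [0.5295, 0.1832, 0.1087]
orientation: [180.0, 0.0, -3.1]
force: [-0.5, 0.4, -0.7]
opening: 0.017
gripper_force: 30.0
```

```bash
python3 - <<'E'
from h import *
o=get_obs();print(o["clock"],o["tool_pos"],o["orientation"])
c=camera_model("wrist");p,d=snapshot("wrist");np.savez("w9",p=p,d=d,c=c["world_to_cam"],t=o["tool_pos"]);cv2.imwrite("pics/w9.png",p)
E
```

```text
20.75 [0.52951416 0.18324391 0.10867433] [ 1.79957045e+02  3.80326614e-02 -3.10975731e+00]
```

View pics/w9.png

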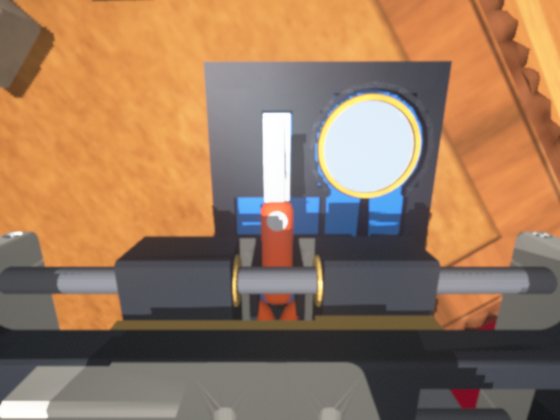

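The scissors hang over their slot, with the blade at u 264–291 and its tip at row 113 (about (277,113)). Next I'll work out the offset from the slot.

```bash
python3 - <<'E'
from h import *
L=np.load("w9.npz");c=camera_model("wrist");c["world_to_cam"]=L["c"];p=L["p"];t=L["t"]
ex=np.array([.9986,-.0523]);ey=np.array([.0523,.9986]);F=lambda a:np.array([a[:2]@ex-.52335,a[:2]@ey-.1755])*1000
b=(p.min(2)>150).astype(np.uint8);b[:105]=0;b[204:]=0;b[:,:255]=0;b[:,300:]=0
print(cv2.boundingRect(b));z=t[2]-.0212
D=cloud(c,L["d"])[...,2];print("blade z rel underside",[(np.median(D[v:v+6,270:286])-z).round(4) for v in(120,150,185,210)])
A=[]
for v in range(118,196,6):
    k=np.nonzero(b[v])[0];A.append(F(ray(c,(k.min()+k.max())/2,v,z+.007)))
A=np.array(A);a,q=np.polyfit(A[:,0],A[:,1],1);print("blade slope deg",np.degrees(a),"y at x=0",q,"x=65",q+65*a)
print("tip",F(ray(c,277.5,cv2.boundingRect(b)[1],z+.006)),"tcp",F(t),[F(ray(c,u,150,z+.007))[1].round(1) for u in(np.nonzero(b[150])[0][[0,-1]])])
E
```

```text
(261, 112, 30, 91)
blade z rel underside [np.float64(0.0082), np.float64(0.0081), np.float64(0.0081), np.float64(0.0128)]
blade slope deg 0.17318549812787773 y at x=0 35.23166407680188 x=65 35.42813679213934
tip [74.04272106 34.6452889 ] tcp [-4.16081835 35.18096193] [np.float64(42.7), np.float64(28.2)]
```

Emit:
play_rows([
  [0.0008,-0.0002,-0.02,0,0,0],
  [0,0,-0.02,0,0,0],
  [0,0,-0.02,0,0,0],
  [0,0,-0.015,0,0,0],
  [0,0,0,0,0,0],
  [0,0,0,0,0,0],
])

```text
clock: 21.4
tool_pos: [0.5306, 0.1834, 0.0493]
orientation: [-180.0, -0.0, -3.1]
force: [0.7, -0.2, -0.2]
opening: 0.017
gripper_force: 30.0
```

Emit:
play_rows([
  [0,0,-0.002,0,0,0],
  [0,0,-0.002,0,0,0],
  [0,0,0,0,0,0],
])

```text
clock: 21.7
tool_pos: [0.5303, 0.1833, 0.0458]
orientation: [-180.0, -0.0, -3.1]
force: [0.6, 0.4, -0.6]
opening: 0.0167
gripper_force: 30.0
```

Emit:
play_rows([
  [0,0,-0.002,0,0,0],
  [0,0,0,0,0,0],
])

```text
clock: 21.9
tool_pos: [0.5302, 0.1831, 0.0439]
orientation: [180.0, 0.0, -3.1]
force: [1.0, 0.1, 0.0]
opening: 0.017
gripper_force: 30.0
```

Emit:
play_rows([
  [0,0,-0.002,0,0,0],
  [0,0,-0.001,0,0,0],
  [0,0,0,0,0,0],
])

```text
clock: 22.2
tool_pos: [0.5303, 0.183, 0.0416]
orientation: [180.0, -0.0, -3.1]
force: [-0.0, -0.9, 1.6]
opening: 0.0169
gripper_force: 30.0
```

Emit:
play_rows([
  [0,0,-0.002,0,0,0],
  [0,0,0,0,0,0],
])

```text
clock: 22.4
tool_pos: [0.5305, 0.1833, 0.04]
orientation: [-180.0, -0.0, -3.1]
force: [0.2, -0.2, 1.0]
opening: 0.017
gripper_force: 30.0
```

Emit:
play_rows([
  [0,0,-0.002,0,0,0],
  [0,0,0,0,0,0],
])

```text
clock: 22.6
tool_pos: [0.5306, 0.1833, 0.0383]
orientation: [-180.0, -0.0, -3.1]
force: [2.1, -1.1, -0.2]
opening: 0.017
gripper_force: 30.0
```

```bash
python3 - <<'E'
from h import *
o=get_obs();c=camera_model("wrist");p,d=snapshot("wrist");D=cloud(c,d);ex=np.array([.9986,-.0523]);ey=np.array([.0523,.9986]);X=D[...,:2]@ex-.52335;Y=D[...,:2]@ey-.1755
for x in(.02,.03,.04,.05,.06,.07):
    s=(abs(X-x)<.003)&(abs(Y-.035)<.004);print(x,np.median(D[...,2][s]).round(4) if s.any() else None,end=" ")
print(o["tool_pos"],o["force"])
E
```

```text
0.02 0.129 0.03 0.0985 0.04 0.0251 0.05 0.0251 0.06 0.0251 0.07 0.1772 [0.53056226 0.18334724 0.03825571] [ 2.11597428 -1.06274919 -0.17736474]
```

Emit:
play_rows([
  [0,0,0,0,0,0],
  [0,0,0,0,0,0],
  [0,0,0,0,0,0],
], gripper=-0.54)

```text
clock: 22.95
tool_pos: [0.5299, 0.1832, 0.0381]
orientation: [180.0, 0.0, -3.1]
force: [0.0, -0.1, -0.2]
opening: 0.0197
gripper_force: 0.0
```

Emit:
play_rows([
  [0,0,0.006,0,0,0],
  [0,0,0.02,0,0,0],
  [0,0,0.03,0,0,0],
  [0,0,0,0,0,0],
])

```text
clock: 23.35
tool_pos: [0.532, 0.1843, 0.0864]
orientation: [-179.8, -0.2, -3.1]
force: [0.7, 0.5, 0.8]
opening: 0.0201
gripper_force: 0.0
```

```bash
python3 - <<'E'
from h import *
o=get_obs();c=camera_model("wrist");p,d=snapshot("wrist");D=cloud(c,d);ex=np.array([.9986,-.0523]);ey=np.array([.0523,.9986]);X=D[...,:2]@ex-.52335;Y=D[...,:2]@ey-.1755
for x in(.01,.02,.03,.04,.05,.06,.07):
    s=(abs(X-x)<.003)&(abs(Y-.035)<.004);print(x,np.median(D[...,2][s]).round(4) if s.any() else None,end=" ")
print(o["tool_pos"],o["force"])
E
```

```text
0.01 0.0296 0.02 0.1747 0.03 0.1486 0.04 0.0253 0.05 0.0253 0.06 0.0251 0.07 0.2256 [0.53198399 0.18432188 0.08641361] [0.68013126 0.5418827  0.77408117]
```

Emit:
play_rows([
  [0.0165,-0.0009,0,0,0,0],
  [0.0165,-0.0009,0,0,0,0],
  [0,0,-0.02,0,0,0],
  [0,0,-0.013,0,0,0],
  [0,0,0,0,0,0],
  [0,0,0,0,0,0],
], gripper=-1)

```text
clock: 24.0
tool_pos: [0.5566, 0.1814, 0.0562]
orientation: [179.9, 0.1, -3.1]
force: [0.8, -0.5, 0.3]
opening: 0.0007
gripper_force: 0.0
```

Emit:
play_rows([
  [0,0,-0.002,0,0,0],
  [0,0,-0.002,0,0,0],
  [0,0,0,0,0,0],
])

```text
clock: 24.3
tool_pos: [0.5567, 0.1819, 0.0538]
orientation: [-180.0, -0.0, -3.1]
force: [0.4, -0.2, 0.8]
opening: 0.0002
gripper_force: 0.0
```

Emit:
play_rows([
  [0,0,-0.0015,0,0,0],
  [0,0,0,0,0,0],
])

```text
clock: 24.5
tool_pos: [0.5566, 0.1818, 0.0524]
orientation: [-180.0, -0.0, -3.1]
force: [-0.2, -0.3, -0.2]
opening: 0.0004
gripper_force: 0.0
```

Emit:
play_rows([
  [0,0,-0.0025,0,0,0],
  [0,0,0,0,0,0],
])

```text
clock: 24.7
tool_pos: [0.5565, 0.1817, 0.0501]
orientation: [180.0, 0.0, -3.1]
force: [0.5, 0.6, 0.2]
opening: 0.0003
gripper_force: 0.0
```

Emit:
play_rows([
  [0,0,-0.0015,0,0,0],
  [0,0,0,0,0,0],
])

```text
clock: 24.9
tool_pos: [0.5568, 0.1818, 0.0493]
orientation: [180.0, -0.0, -3.1]
force: [-1.1, 0.5, 1.4]
opening: 0.0004
gripper_force: 0.8
```

Emit:
play_rows([
  [0,0,-0.001,0,0,0],
  [0,0,0,0,0,0],
])

```text
clock: 25.1
tool_pos: [0.5569, 0.1819, 0.0491]
orientation: [-180.0, -0.0, -3.1]
force: [-2.7, 0.8, 7.0]
opening: 0.0004
gripper_force: 3.8
```

Contact came at tip height of about 30 mm, the home height. One more press before I lift.

Emit:
play_rows([
  [0,0,-0.001,0,0,0],
  [0,0,0,0,0,0],
])

```text
clock: 25.3
tool_pos: [0.557, 0.1819, 0.049]
orientation: [-180.0, -0.1, -3.1]
force: [-4.2, -1.1, 13.2]
opening: 0.0004
gripper_force: 6.5
```

Emit:
play_rows([
  [0,0,0.02,0,0,0],
  [0,0,0.05,0,0,0],
  [0,0,0.05,0,0,0],
  [0,-0.05,0.03,0,0,0],
  [-0.02,-0.055,0,0,0,0],
  [-0.02,-0.055,0,0,0,0],
  [-0.02,-0.055,0,0,0,0],
  [-0.02,-0.055,0,0,0,0],
  [-0.01,-0.055,0,0,0,0],
  [0,0,0,0,0,0],
])

```text
clock: 26.3
tool_pos: [0.4828, -0.0819, 0.1676]
orientation: [180.0, 0.0, -3.4]
force: [-0.2, 0.6, 0.1]
opening: 0.0001
gripper_force: 0.0
```

```bash
python3 - <<'E'
from h import *
t,dt=snapshot("top")
P=cloud(camera_model("top"),dt)
ex=np.array([.9986,-.0523]);ey=np.array([.0523,.9986]);X=P[...,:2]@ex-.52335;Y=P[...,:2]@ey-.1755
for y,xs in((-.035,(-.08,-.06,-.04,-.02,.03,.05,.08)),(.035,(-.03,-.02,-.005,.01,.02,.03,.045,.06,.07)),(.058,(-.07,-.06,-.05)),(.012,(-.07,-.06,-.05))):
    print(y,[(x,np.median(P[...,2][s]).round(4)) for x in xs for s in[(abs(X-x)<.005)&(abs(Y-y)<.004)] if s.any()])
a=cv2.resize(t[140:280,270:380],(440,560));s,_=snapshot("scene");b=cv2.resize(s[100:240,210:300+80],None,fx=2.1,fy=2.1);b=cv2.copyMakeBorder(b,0,560-b.shape[0],0,0,cv2.BORDER_CONSTANT)[:,:360]
cv2.imwrite("pics/f.png",np.hstack([a,b]));print(get_obs()["tool_pos"])
E
```

```text
-0.035 [(-0.08, np.float64(0.5742)), (-0.06, np.float64(0.5635)), (-0.04, np.float64(0.5337)), (-0.02, np.float64(0.0275)), (0.03, np.float64(0.0237)), (0.05, np.float64(0.025)), (0.08, np.float64(0.0234))]
0.035 [(-0.03, np.float64(0.0285)), (-0.02, np.float64(0.0318)), (-0.005, np.float64(0.0312)), (0.01, np.float64(0.0316)), (0.02, np.float64(0.0325)), (0.03, np.float64(0.0291)), (0.045, np.float64(0.0262)), (0.06, np.float64(0.0267)), (0.07, np.float64(0.0275))]
0.058 [(-0.07, np.float64(0.025)), (-0.06, np.float64(0.0187)), (-0.05, np.float64(0.0188))]
0.012 [(-0.07, np.float64(0.5593)), (-0.06, np.float64(0.544)), (-0.05, np.float64(0.0257))]
[ 0.48439834 -0.07927448  0.16766458]
```

View pics/f.png

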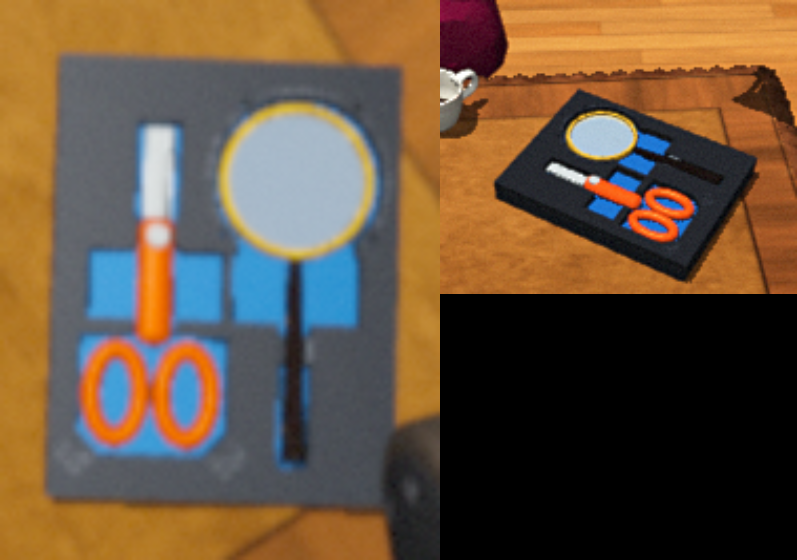

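Both tools lie in their pockets: lens at (297,180), scissors along u≈155 with their loops in the recess (left crop). Heights match home and the arm is clear, so I'll hand the job in.

```bash
python3 -c "
from plant import *
print(close_job())"
```

```text
the job is handed in; nothing more can be done
None
```

The magnifying glass and then the scissors were laid in their own cut-outs and pressed down, camera heights and push contact put both flat on the pocket floor, the arm touched none of the three bystanders, and the job was handed in at about 26 s; no verdict came back.

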